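Start the beacon's touch check

TASK

Start the beacon's touch check: press down the raised end of the rocker switch on the charging strip until the rocker has tipped fully over, then push the round button on top of the beacon housing all the way in, and last touch the tip of the upright antenna stub lightly from above, so that it just gives, and come clear. Work gently in exactly that order with the closed fingertips; nothing is grasped or lifted, and the housing, the antenna's mount and everything else on the shelf stay standing where they are.

Things in the scene. Friction and masses are not known exactly. Their poses are not given: they have to be found in the camera images.
- strip: charging strip: grey painted box 90 (x) x 130 (y) x 35 mm high, fixed on the shelf; origin at the centre of its underside. The rocker sits in the +y half of its top, two flat round sockets in the -y half. Its place on the shelf and its yaw (up to about 0.4) vary
- rocker (a joint): tilt of the rocker switch about the strip's y axis, rad, -0.2 (off, as found: the end at the strip's +x side stands raised, the other half lies level) to 0.2 (on: the +x half lies level, the -x half stands raised). Stays where it is left; about 2 to 3 N on the raised end tips it
- rocker_far (a point): point on the upper face of the rocker's +x half, 22 mm from the hinge, where to press it. The rocker is a plastic V-shaped paddle 60 (strip x) x 30 (strip y) mm, hinge 2 mm over the strip's top and 32 mm to +y of the strip's centre, each half 30 mm long. Off, this half slopes up at 0.4 rad and its end is 12 mm higher than its root; tipped on, this half lies level with its face 43 mm over the strip's underside and this point is then about 9 mm lower than as found
- rocker_near (a point): the same point on the rocker's -x half, which rises as the other goes down
- beacon: beacon housing: loose yellow plastic box 100 (x) x 85 (y) x 50 mm high, 0.5 kg, with a dark seam; standing on the shelf; origin at the centre of its underside. Only its button is to be pressed; it must not be pushed about
- plunger (a joint): travel of the housing's round button, m, 0 (out, as found) to 0.007 (fully in, a hard stop). No spring: it stays in; about 2.5 N moves it
- plunger_top (a point): centre of the button's flat top: steel disc 28 mm across in the middle of the housing's top, 63 mm over the housing's underside when out, 56 mm when in
- antenna_mount: mount of the antenna: loose round dark steel foot 76 mm across, 0.6 kg, standing on the shelf, origin at the centre of its underside
- antenna (a joint): how far the antenna stub is pressed down into its sprung socket, m, 0 (at rest) to 0.012 (bottomed, about 5 N); 0.4 N per mm; it springs back up
- antenna_tip (a point): centre of the top of the upright black rubber antenna stub: 18 mm across at the tip, standing on the axis of the mount, the tip 90 mm over the mount's underside at rest. The spot to touch, straight down
- shelf: low aluminium shelf board 400 x 780 mm on the table, fixed, its top 40 mm over the table; origin at table level under its centre
- stake1: orange tent stake lying flat along x, 165 x 20 x 16 mm, loose, between the task's things; leave alone; origin at its underside
- stake2: the other orange tent stake, the same; leave alone
- cradle: loose grey steel battery cradle, tray 75 x 150 x 33 mm with two cells, at the back; leave alone
- mug: loose steel mug 72 mm across, 85 mm high, at the back; leave alone
- notebook: loose closed notebook 80 x 120 x 13 mm, at the back; leave alone
- pack: loose black spare battery pack 50 x 90 x 26 mm, at the front; leave alone
- scraper: loose ice scraper lying flat, 45 mm wide, 180 mm long, 14 mm high, at the front; leave alone
Not all that is in view belongs to the job. What is shaped like the antenna_mount but purple is not meant. Several things have the shape of the beacon; the one meant has the colours described above.

How it is judged:
On the way, in this order (a step that is already met when the one before it is completed fails the run):
1. the rocker is tipped over to on (value of joint rocker above 0.14 rad), for 0.1 s.
2. the beacon's button is pushed in (value of joint plunger above 0.005 m), for 0.1 s.
3. the antenna's tip is touched from above and gives (value of joint antenna above 0.001 m and contact force between the fingers and antenna_mount above 0.3 N), for 0.05 s.
At the end, for the whole second after the job is handed in: The rocker is on (above 0.12 rad of 0.2), the button is in (more than 5 of its 7 mm), the antenna stub has sprung back (within 1 mm); the housing and the mount stand upright and at rest, and they and every bystander are within 20 mm of where they started (value of joint rocker above 0.12 rad and value of joint plunger above 0.005 m and value of joint antenna below 0.001 m and angle between each of beacon, antenna_mount's own z axis and vertical below 0.1 rad and linear speed of each of beacon, antenna_mount below 0.02 m/s and distance of each of beacon, antenna_mount, stake1, stake2, cradle, mug, notebook, pack, scraper from where it was at the start of the episode below 0.02 m); the robot touches nothing.
It fails at once if the button is pushed while the rocker is not on (value of joint plunger above 0.003 m and value of joint rocker below 0.08 rad).
It fails at once if the antenna is pressed before the button is in (value of joint antenna above 0.001 m and value of joint plunger below 0.004 m).
It fails at once if the antenna is pressed harder than 15 N (contact force between the fingers and antenna_mount above 15 N).
It fails at once if the switch or the housing is pressed harder than 60 N (contact force between the fingers and strip above 60 N or contact force between the fingers and beacon above 60 N).
It fails at once if the housing, the antenna's mount or something else on the shelf is lifted, carried or pushed more than 20 mm from its place, or the housing or the mount is tipped (0.3 rad) (distance of any of beacon, antenna_mount, stake1, stake2, cradle, mug, notebook, pack, scraper from where it was at the start of the episode above 0.02 m or angle between any of beacon, antenna_mount's own z axis and vertical above 0.3 rad).
It also fails if it takes over 64 s, if anything falls off the work surface, if the arm or the gripper's body presses on something with over 40 N, if the wrist force passes 120 N, or if a joint passes its speed limit or range.

ROBOT

A 7-joint arm with a two-finger parallel gripper is mounted at the origin on the work surface. World frame = base frame: x ahead of the robot, y to its left, z up, the work surface at z = 0. Lengths are in m, angles in rad, forces in N, time in s.
With the tool pointing down it reaches from about 0.35 to 0.9 m from the base axis. Payload 19.9 kg.
Tool frame: the origin (TCP) lies midway between the tips of the shut fingers; the grasp point (between the pads) lies 19 mm behind it; z points along the fingers, y is the direction in which the jaws open and shut (so a half turn about z gives the same grasp; the last joint's range is limited). The gripper opens to 85 mm and grips with 20 to 120 N. Pads are 22 mm wide; open, the fingers measure 114 mm over their backs; the gripper's body (76 mm by 85 mm) begins 54 mm behind the grasp point. The pads swing forward as they close: fully open they stand 13 mm farther back than shut.
Start: joints at [1.188, 0.417, -0.01, 1.614, 0.005, 1.111, -0.053], TCP at [0.209, -0.589, 0.231] pointing down, gripper open.
Joint ranges: [-2.81, 2.81], [-0.39, 2.02], [-1.27, 1.25], [0.06, 2.57], [-1.19, 4.33], [0.19, 2], [-2.82, 2.82]. Speed limits (rad/s): [1.89, 1.89, 2.39, 2.39, 3.01, 3.01, 3.01].

INTERFACE

Orientations are given as a unit quaternion [w, x, y, z].
In Python, from cell import ctrl gives the robot as it stands. The module is installed in compiled form; this text tells all that it offers.
- The arm moves only by the tool arm_command, never from a script. Its argument "rows" is a list of rows, each an object with "gripper": the finger opening in cm, from 0 to 8.54; "dp": the shift along the tool's x, y, z in cm, a list of three; "yaw": the turn about the tool's z in rad. A call has 1 to 5 rows; each row shifts and turns the commanded pose from where the row before left it, along the tool's axes as they then stand; what a row does not reach is not made up. A row lasts 1/12 s, in which the tool goes at most 41.7 mm and 7.16 degrees, less where a joint would pass 70% of its speed; a pose out of reach is approached as far as the arm can. A call with a gripper value outside its range is refused whole. The fingers move at their own pace and stop on an object; "force" is the grip in N (left out, the last holds). Time passes only in rows, so rows that do not move let the fingers close. It gives the time, the measured TCP pose, the force and the opening at its end, in the units of the state.
- ctrl.state(): the state, without advancing time (a new reading comes with each control period).
- ctrl.read_camera(name): name is "scene" or "side" or "wrist"; returns a dict with "color" (400x640x3 uint8, red, green, blue), "z_map" (400x640 float32, m along the optical axis (not along the pixel's ray), 0 where there is no reading), "K" (3x3 intrinsics, pixels), "R" (3x3) and "t" (3): a world point X has camera coordinates R X + t. Camera axes: x right, y down, z forward; pixel columns grow to the right and rows downward; lengths in m; the calibration is good to about 2 mm. A picture is of the moment at which its call begins.
- ctrl.sign_off(): hands the job in, once; it reports no verdict.
Trained networks look in the newest picture that a camera, given by its name, has taken for a name from the list of things; names that differ only in an ending like _2 or _b are one class to them, and where a whole thing is asked for, a point or a joint stands for the part that bears it (a point fixed in the world has none). Each returns a list of dicts, best first, with "confidence" (0 to 1); they miss things now and then, are a little off and sometimes report something else, mostly with a low value. They report only what shows in the picture. A call takes as long as a camera call. They do not tell look-alikes from the thing itself.
- ctrl.search_frame(camera, name): "location" ([x, y, z] in m, in world coordinates, good to about 4 mm: the middle of the surface that is visible of it).
The state is a dict: "t": time; "qpos": joint angles; "joint_velocities": joint speeds; "effort": joint torques, N m; "ee_pos": TCP position; "eef_rot": TCP orientation; "force": force on the tool from outside, world axes, zero at the start; "moment": the same for the moment, N m; "width": finger opening in m.
Only numpy, scipy, OpenCV 4.12 (cv2) and the standard library are available. Lean on these libraries where they do the work, as an engineer would, in place of code of your own. Each camera call takes 0.05 s, during which the arm holds its last target.

## Working session

There is one attempt and no reset: what is moved stays moved. The work goes in short steps, Python scripts to look and compute and a tool call to move; the robot and the scene stay as the last step left them, time stands still between calls to the robot, and variables do not carry over. Pictures are saved under pics/ and viewed, and the job is handed in when it is done.

Besides the shell and the picture viewer there is one more tool, called after "Request:" as a command line: name --argument value ..., lists and objects as JSON in quotes. arm_command: Moves the arm, as the interface text tells. Its arguments: {"type":"object","properties":{"rows":{"type":"array"},"force":{"type":"number"}},"required":["rows"]}

```bash
mkdir -p pics; cat > h.py <<'E'
from cell import ctrl
import numpy as np, cv2
def snap(n,f):
    c=ctrl.read_camera(n); cv2.imwrite('pics/'+f,c['color'][:,:,::-1]); return c
def world(c,u,v):
    z=c['z_map'][v,u]; p=np.linalg.inv(c['K'])@np.array([u,v,1])*z
    return c['R'].T@(p-c['t'])
def cloud(c):
    v,u=np.mgrid[0:400,0:640]; z=c['z_map']
    p=np.stack([u,v,np.ones_like(u)],-1)@np.linalg.inv(c['K']).T*z[...,None]
    return (p-c['t'])@c['R']
E
python3 - <<'E'
from h import *
for n in ['scene','side','wrist']:
    c=snap(n,n+'0.png'); np.savez('/tmp/'+n+'0.npz',**c)
    for k in ['rocker_far','plunger_top','antenna_tip','strip','beacon','antenna_mount']:
        print(n,k,[(np.round(d['location'],3).tolist(),round(d['confidence'],2)) for d in ctrl.search_frame(n,k)])
s=ctrl.state();print(s)
E
```

```text
scene rocker_far [([0.555, 0.049, 0.076], 0.61), ([0.55, 0.074, 0.08], 0.52)]
scene plunger_top [([0.26, -0.288, 0.064], 0.52)]
scene antenna_tip [([0.592, 0.495, 0.067], 0.74), ([0.542, 0.267, 0.103], 0.68)]
scene strip [([0.557, 0.05, 0.078], 0.63)]
scene beacon [([0.274, -0.282, 0.052], 0.81), ([0.594, -0.181, 0.089], 0.63), ([0.559, 0.049, 0.076], 0.24)]
scene antenna_mount [([0.593, 0.493, 0.018], 0.66), ([0.544, 0.264, 0.064], 0.61)]
side rocker_far [([0.537, 0.08, 0.08], 0.72)]
side plunger_top [([0.251, -0.287, 0.065], 0.59), ([0.578, -0.19, 0.104], 0.51)]
side antenna_tip [([0.577, 0.496, 0.068], 0.49), ([0.528, 0.272, 0.105], 0.45)]
side strip [([0.531, 0.063, 0.072], 0.9)]
side beacon [([0.246, -0.273, 0.048], 0.79), ([0.567, -0.17, 0.088], 0.59)]
side antenna_mount [([0.526, 0.27, 0.059], 0.85), ([0.578, 0.506, 0.022], 0.77), ([0.401, -0.148, 0.068], 0.53)]
wrist rocker_far []
wrist plunger_top [([0.254, -0.297, 0.06], 0.57)]
wrist antenna_tip []
wrist strip []
wrist beacon [([0.247, -0.309, 0.052], 0.82)]
wrist antenna_mount []
{'t': 1.05, 'qpos': array([ 1.18848428,  0.41741609, -0.01030764,  1.6135981 ,  0.00469732,
        1.11069512, -0.05297912]), 'joint_velocities': array([-3.29413004e-04,  1.18475442e-04, -1.26704386e-03,  6.92516440e-04,
        5.79666425e-04,  6.46268172e-04, -7.84591620e-05]), 'effort': array([ 6.11062351e-04, -8.64211321e+01,  6.77980464e-01, -4.35194778e+01,
        1.91627053e-02,  1.88375765e-03,  9.46962223e-05]), 'ee_pos': array([ 0.20890981, -0.58903291,  0.23125081]), 'eef_rot': array([-4.18481271e-05,  9.85513470e-01,  1.69597165e-01, -2.48817351e-05]), 'force': array([ 0.07224933, -0.11056607,  0.02524799]), 'moment': array([-0.03414754,  0.03486934,  0.03120239]), 'width': 0.08549056489712116}
```

View pics/scene0.png

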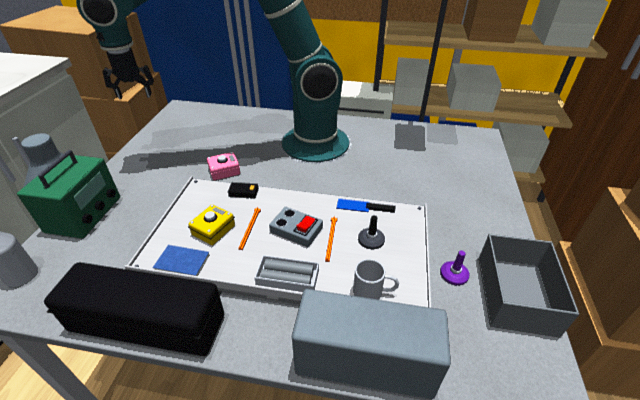

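View pics/side0.png

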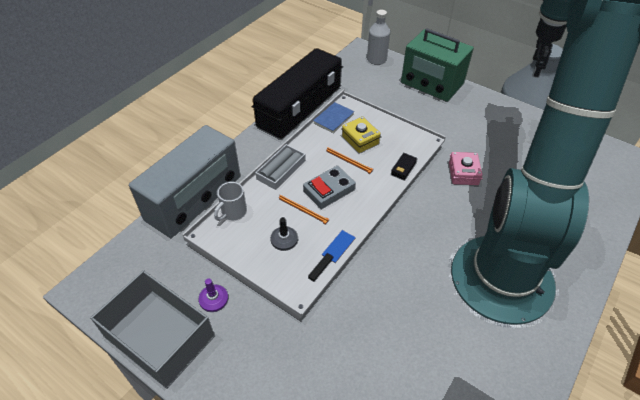

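The scene picture shows the yellow beacon at (212,222), the strip with red rocker at (297,226) and the dark antenna at (372,232). The pink beacon (222,163) and the purple antenna (457,268) are decoys. Next I'll fit poses from the point clouds.

```bash
cat > fit.py <<'E'
from h import *
for n in ['scene','side']:
    c=dict(np.load('/tmp/'+n+'0.npz')); P=cloud(c); C=c['color'].astype(int)
    X,Y,Z=P[...,0],P[...,1],P[...,2]
    ok=c['z_map']>0
    def box(x0,x1,y0,y1,z0,z1): return ok&(X>x0)&(X<x1)&(Y>y0)&(Y<y1)&(Z>z0)&(Z<z1)
    print(n,'shelf z',np.median(Z[box(.4,.7,-.05,-.03,.02,.06)]))
    m=box(.45,.65,-.28,-.08,.083,.098); pts=P[m][:,:2].astype(np.float32); print('beacon top',cv2.minAreaRect(pts),m.sum(),np.median(Z[m]))
    m=box(.45,.65,-.28,-.08,.099,.115); print('plunger',P[m].mean(0),(P[m].min(0)+P[m].max(0))/2,m.sum())
    m=box(.45,.65,-.03,.15,.068,.1); pts=P[m][:,:2].astype(np.float32); print('strip top',cv2.minAreaRect(pts),m.sum())
    R=(C[...,0]>150)&(C[...,1]<80)&(C[...,2]<80); m=box(.45,.65,-.03,.15,.05,.12)&R; print('rocker',cv2.minAreaRect(P[m][:,:2].astype(np.float32)),m.sum(),P[m].mean(0))
    m=box(.45,.65,.2,.34,.122,.14); print('ant tip',P[m].mean(0) if m.any() else 0,m.sum())
    m=box(.45,.65,.2,.34,.085,.14); print('ant stub',P[m].mean(0),P[m].min(0),P[m].max(0),m.sum())
    m=box(.45,.65,.2,.34,.046,.08); print('foot',cv2.minEnclosingCircle(P[m][:,:2].astype(np.float32)))
E
python3 fit.py
```

```text
scene shelf z 0.040750944463177605
beacon top ((0.5802435874938965, -0.19107303023338318), (0.08604899793863297, 0.09947709739208221), 69.53469848632812) 709 0.09061381928219235
plunger [ 0.58085869 -0.19066706  0.10341035] [ 0.5798192  -0.19094649  0.10321584] 61
strip top ((0.5363168120384216, 0.04614756256341934), (0.13105490803718567, 0.09427229315042496), 72.96842956542969) 1065
rocker ((0.5459474921226501, 0.07690876722335815), (0.029030099511146545, 0.0569286048412323), 74.33333587646484) 134 [0.54466043 0.07790814 0.08626059]
ant tip [0.5372378  0.26275824 0.12835822] 34
ant stub [0.53961182 0.26255629 0.11031596] [0.52629223 0.25265257 0.08520986] [0.54587664 0.27324582 0.13293397] 113
foot ((0.535647451877594, 0.2632606029510498), 0.03840658441185951)
side shelf z 0.04102445439303705
beacon top ((0.5762349367141724, -0.1894344836473465), (0.08891433477401733, 0.10289508104324341), 67.65599822998047) 542 0.09076467151273443
plunger [ 0.5763432  -0.18887666  0.10295888] [ 0.58498455 -0.18969315  0.10312843] 51
strip top ((0.5332826375961304, 0.04747416824102402), (0.13146597146987915, 0.09598774462938309), 73.13231658935547) 1074
rocker ((0.5408028960227966, 0.07798867672681808), (0.03160763159394264, 0.05730779096484184), 69.42739868164062) 166 [0.54248303 0.07741535 0.08662195]
ant tip [0.53070585 0.26440695 0.12897044] 40
ant stub [0.52824567 0.26657678 0.11193698] [0.52043497 0.2508125  0.0857326 ] [0.54305234 0.27586379 0.1346967 ] 112
foot ((0.5461234450340271, 0.2714182138442993), 0.10679713636636734)
```

Request:
arm_command --rows '[{"gripper":0,"dp":[0,0,-4],"yaw":0},{"gripper":0,"dp":[0,0,-4],"yaw":0},{"gripper":0,"dp":[0,0,-4],"yaw":0}]'

```text
t: 1.3
ee_pos: [0.2087, -0.5886, 0.3527]
eef_rot: [-0.0, 0.986, 0.17, -0.0]
force: [0.6, -0.4, 0.3]
width: 0.0514
```

Request:
arm_command --rows '[{"gripper":0,"dp":[2.8,-2.5,0],"yaw":0},{"gripper":0,"dp":[2.8,-2.5,0],"yaw":0},{"gripper":0,"dp":[2.8,-2.5,0],"yaw":0},{"gripper":0,"dp":[2.8,-2.5,0],"yaw":0},{"gripper":0,"dp":[2.8,-2.5,0],"yaw":0}]'

```text
t: 1.72
ee_pos: [0.2996, -0.4227, 0.3514]
eef_rot: [0.0, 0.986, 0.17, -0.0]
force: [0.4, -0.4, -0.4]
width: -0.0002
```

Request:
arm_command --rows '[{"gripper":0,"dp":[2.8,-2.5,0],"yaw":0},{"gripper":0,"dp":[2.8,-2.5,0],"yaw":0},{"gripper":0,"dp":[2.8,-2.5,0],"yaw":0},{"gripper":0,"dp":[2.8,-2.5,0],"yaw":0},{"gripper":0,"dp":[2.8,-2.5,0],"yaw":0}]'

```text
t: 2.13
ee_pos: [0.3897, -0.2581, 0.3515]
eef_rot: [0.0, 0.986, 0.17, 0.0]
force: [0.7, -0.9, -0.5]
width: -0.0001
```

Request:
arm_command --rows '[{"gripper":0,"dp":[2.8,-2.5,0],"yaw":0},{"gripper":0,"dp":[2.8,-2.5,0],"yaw":0},{"gripper":0,"dp":[2.8,-2.5,0],"yaw":0},{"gripper":0,"dp":[0,0,0],"yaw":0},{"gripper":0,"dp":[0,0,0],"yaw":0}]'

```text
t: 2.55
ee_pos: [0.444, -0.1594, 0.3514]
eef_rot: [-0.0, 0.985, 0.171, 0.0]
force: [-0.6, -0.7, 0.0]
width: -0.0002
```

Request:
arm_command --rows '[{"gripper":0,"dp":[0,0,0],"yaw":0.12},{"gripper":0,"dp":[0,0,0],"yaw":0.12},{"gripper":0,"dp":[0,0,0],"yaw":0.12},{"gripper":0,"dp":[0,0,0],"yaw":0.12},{"gripper":0,"dp":[0,0,0],"yaw":0.12}]'

```text
t: 2.97
ee_pos: [0.4428, -0.1623, 0.3513]
eef_rot: [0.0, 0.991, -0.133, -0.0]
force: [0.0, -0.2, -0.7]
width: -0.0001
```

```bash
python3 - <<'E'
from h import *
s=ctrl.state();print(s['t'],s['ee_pos'],s['eef_rot'],s['qpos'],s['force'])
c=snap('wrist','w1.png'); np.savez('/tmp/w1.npz',**c)
for k in ['rocker_far','plunger_top','antenna_tip','strip','beacon']:
    print(k,[(np.round(d['location'],3).tolist(),round(d['confidence'],2)) for d in ctrl.search_frame('wrist',k)])
E
```

```text
2.9667 [ 0.44283753 -0.16225393  0.35127935] [ 1.02866942e-04  9.91106845e-01 -1.33068430e-01 -7.01631670e-05] [ 0.64079335  0.0517849  -0.36802938  1.80467154  0.01962243  1.28876003
 -1.56997476] [ 0.02161945 -0.19124645 -0.72503815]
rocker_far [([0.542, 0.073, 0.082], 0.82)]
plunger_top [([0.581, -0.192, 0.105], 0.74), ([0.252, -0.29, 0.062], 0.55)]
antenna_tip [([0.531, 0.254, 0.086], 0.55)]
strip [([0.536, 0.047, 0.077], 0.9), ([0.4, 0.215, 0.045], 0.33)]
beacon [([0.579, -0.192, 0.089], 0.84), ([0.261, -0.287, 0.051], 0.68)]
```

View pics/w1.png

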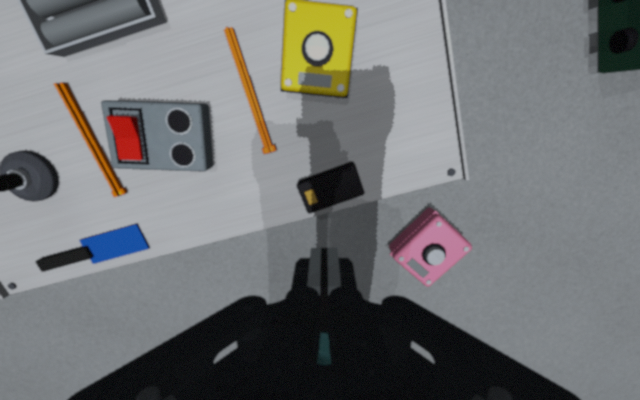

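The wrist view shows the yellow beacon button at (317,47), the strip with rocker at (127,137) and the antenna at (30,176). I'll refit from this cloud.

```bash
sed -i "s/^for n in .*/import sys\nfor f,n in [a.split(':') for a in sys.argv[1:]]:/; s#'/tmp/'+n+'0.npz'#f#" fit.py; cat >> fit.py <<'E'
    m=box(.45,.65,-.03,.15,.05,.12)&R
    a=np.deg2rad(-17); ex=np.array([np.cos(a),np.sin(a)]); h=np.array([.5445,.0776])
    u=(P[m][:,:2]-h)@ex; 
    for lo in range(-30,35,6):
        k=(u*1000>=lo)&(u*1000<lo+6); print(lo,k.sum(),np.round(np.median(P[m][k,2]),4) if k.any() else '')
E
python3 fit.py /tmp/w1.npz:wrist
```

```text
wrist shelf z 0.03965112240575192
beacon top ((0.5800462961196899, -0.19051958620548248), (0.08491013944149017, 0.09999159723520279), 69.17646789550781) 5983 0.08957042137066204
plunger [ 0.57978701 -0.19049861  0.10244715] [ 0.57983955 -0.19047251  0.10229009] 507
strip top ((0.5366133451461792, 0.04640313610434532), (0.12967410683631897, 0.09053854644298553), 72.6827163696289) 6681
rocker ((0.544371485710144, 0.07761166244745255), (0.029606007039546967, 0.05489109084010124), 73.54441833496094) 928 [0.54495404 0.07767171 0.08551049]
ant tip 0 0
ant stub [0.53260266 0.25596926 0.09162836] [0.52349221 0.25214871 0.08503086] [0.54471102 0.26498595 0.09979488] 159
foot ((0.5345574617385864, 0.26318445801734924), 0.03853083774447441)
-30 60 0.0827
-24 93 0.0827
-18 102 0.0828
-12 102 0.0829
-6 98 0.0826
0 101 0.0838
6 96 0.0862
12 105 0.0884
18 111 0.0911
24 60 0.0931
30 0
```

Request:
arm_command --rows '[{"gripper":0,"dp":[0,0,0],"yaw":0.03},{"gripper":0,"dp":[0.73,-3.7,0],"yaw":0},{"gripper":0,"dp":[0.73,-3.7,0],"yaw":0},{"gripper":0,"dp":[0.73,-3.7,0],"yaw":0},{"gripper":0,"dp":[0.73,-3.7,0],"yaw":0}]'

```text
t: 3.68
ee_pos: [0.514, -0.0262, 0.3515]
eef_rot: [0.0, 0.99, -0.143, 0.0]
force: [0.6, -1.4, -0.7]
width: 0.0001
```

Request:
arm_command --rows '[{"gripper":0,"dp":[0.73,-3.7,0],"yaw":0},{"gripper":0,"dp":[0.73,-3.7,0],"yaw":0},{"gripper":0,"dp":[0.73,-3.7,0],"yaw":0},{"gripper":0,"dp":[0,0,3],"yaw":0},{"gripper":0,"dp":[0,0,3],"yaw":0}]'

```text
t: 4.1
ee_pos: [0.5671, 0.0751, 0.2911]
eef_rot: [-0.001, 0.99, -0.141, 0.001]
force: [0.9, -0.6, -1.1]
width: 0.0001
```

Request:
arm_command --rows '[{"gripper":0,"dp":[0,0,3],"yaw":0},{"gripper":0,"dp":[0,0,3],"yaw":0},{"gripper":0,"dp":[0,0,3],"yaw":0},{"gripper":0,"dp":[0,0,0],"yaw":0},{"gripper":0,"dp":[0,0,0],"yaw":0}]'

```text
t: 4.52
ee_pos: [0.5658, 0.0725, 0.201]
eef_rot: [0.0, 0.99, -0.143, -0.001]
force: [0.2, -0.1, 1.0]
width: -0.0
```

```bash
cat > tgt.py <<'E'
from h import *
import sys
from scipy.spatial.transform import Rotation as Ro
s=ctrl.state();q=s['eef_rot'];R=Ro.from_quat([q[1],q[2],q[3],q[0]])
t=np.array([float(a) for a in sys.argv[1:4]])
print(s['t'],s['ee_pos'],'toolx ang',np.arctan2(*R.as_matrix()[[1,0],0]),'z',R.as_matrix()[:,2].round(4),'F',s['force'])
print('dp cm',(R.inv().apply(t-s['ee_pos'])*100).round(2))
E
python3 tgt.py .568 .070 .092
```

```text
4.5167 [0.56578965 0.07246926 0.20103321] toolx ang -0.287537157117307 z [-2.3e-03  2.0e-04 -1.0e+00] F [ 0.1750091  -0.10994562  0.95893281]
dp cm [ 0.31  0.17 10.9 ]
```

Request:
arm_command --rows '[{"gripper":0,"dp":[0.3,0.2,3],"yaw":0},{"gripper":0,"dp":[0,0,3],"yaw":0},{"gripper":0,"dp":[0,0,2.5],"yaw":0},{"gripper":0,"dp":[0,0,0.5],"yaw":0},{"gripper":0,"dp":[0,0,0],"yaw":0}]'

```text
t: 4.93
ee_pos: [0.5689, 0.0698, 0.112]
eef_rot: [-0.0, 0.99, -0.144, -0.0]
force: [0.1, 0.8, 0.3]
width: 0.0
```

```bash
python3 tgt.py .568 .070 .083; python3 -c "
from h import *
snap('wrist','w2.png')"
```

```text
4.9333 [0.56886325 0.06983703 0.11202002] toolx ang -0.28865416814576156 z [-3.e-04  1.e-04 -1.e+00] F [0.11104543 0.76075513 0.34352474]
dp cm [-0.09  0.01  2.9 ]
```

View pics/w2.png

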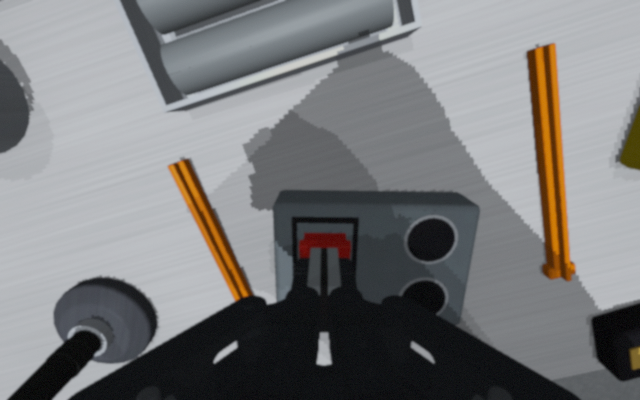

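The fingertips at (325,260) sit centred over the rocker's raised end (325,240). I'll press down gently.

Request:
arm_command --rows '[{"gripper":0,"dp":[0,0,0.8],"yaw":0},{"gripper":0,"dp":[0,0,0.5],"yaw":0},{"gripper":0,"dp":[0,0,0.4],"yaw":0},{"gripper":0,"dp":[0,0,0.3],"yaw":0},{"gripper":0,"dp":[0,0,0.2],"yaw":0}]'

```text
t: 5.4
ee_pos: [0.5693, 0.0698, 0.0896]
eef_rot: [-0.0, 0.99, -0.144, 0.001]
force: [2.9, -0.7, 4.8]
width: 0.0001
```

Request:
arm_command --rows '[{"gripper":0,"dp":[0,0,0.2],"yaw":0},{"gripper":0,"dp":[0,0,0.2],"yaw":0},{"gripper":0,"dp":[0,0,0.1],"yaw":0},{"gripper":0,"dp":[0,0,0.1],"yaw":0},{"gripper":0,"dp":[0,0,0],"yaw":0}]'

```text
t: 5.82
ee_pos: [0.5683, 0.0699, 0.0831]
eef_rot: [-0.0, 0.99, -0.144, -0.0]
force: [0.2, -0.5, 0.2]
width: 0.0001
```

```bash
python3 tgt.py .568 .070 .083
```

```text
5.8167 [0.56833993 0.06988379 0.08311821] toolx ang -0.28914849108163815 z [-4.e-04  1.e-04 -1.e+00] F [ 0.24572912 -0.48372956  0.15173446]
dp cm [-0.04 -0.    0.01]
```

Request:
arm_command --rows '[{"gripper":0,"dp":[0,0,0.05],"yaw":0},{"gripper":0,"dp":[0,0,0.05],"yaw":0},{"gripper":0,"dp":[0,0,0],"yaw":0},{"gripper":0,"dp":[0,0,0],"yaw":0}]'

```text
t: 6.15
ee_pos: [0.5684, 0.0699, 0.0828]
eef_rot: [0.0, 0.99, -0.144, -0.0]
force: [-2.9, -0.6, 13.9]
width: 0.0001
```

Hard stop reached (13.9 N). Retreat, look, then go to the beacon.

Request:
arm_command --rows '[{"gripper":0,"dp":[0,0,-0.5],"yaw":0},{"gripper":0,"dp":[0,0,-2],"yaw":0},{"gripper":0,"dp":[0,0,-4],"yaw":0},{"gripper":0,"dp":[0,0,-4],"yaw":0},{"gripper":0,"dp":[0,0,0],"yaw":0}]'

```text
t: 6.57
ee_pos: [0.5708, 0.0709, 0.1941]
eef_rot: [-0.001, 0.99, -0.144, 0.004]
force: [1.9, 1.2, 0.4]
width: 0.0002
```

```bash
python3 - <<'E'
from h import *
c=snap('wrist','w3.png'); np.savez('/tmp/w3.npz',**c)
E
python3 fit.py /tmp/w3.npz:wrist 2>&1| grep -v beacon|tail -14;python3 tgt.py .580 -.1905 .125
```

```text
fit.py:10: RuntimeWarning: Mean of empty slice.
  m=box(.45,.65,-.28,-.08,.099,.115); print('plunger',P[m].mean(0),(P[m].min(0)+P[m].max(0))/2,m.sum())
  ret = um.true_divide(
wrist shelf z 0.03943788742642751
Traceback (most recent call last):
  File "fit.py", line 10, in <module>
    m=box(.45,.65,-.28,-.08,.099,.115); print('plunger',P[m].mean(0),(P[m].min(0)+P[m].max(0))/2,m.sum())
                                                                      ~~~~~~~~^^^
ValueError: zero-size array to reduction operation minimum which has no identity
6.6167 [0.569831   0.07027294 0.19093992] toolx ang -0.289185824608366 z [ 5.2e-03  3.0e-04 -1.0e+00] F [-0.04802582 -0.62425654 -0.25399954]
dp cm [ 8.38 24.72  6.59]
```

View pics/w3.png

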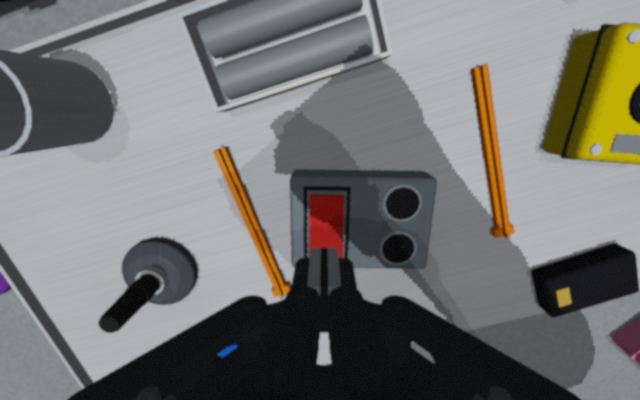

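Request:
arm_command --rows '[{"gripper":0,"dp":[1.2,3.53,0],"yaw":0},{"gripper":0,"dp":[1.2,3.53,0],"yaw":0},{"gripper":0,"dp":[1.2,3.53,0],"yaw":0},{"gripper":0,"dp":[1.2,3.53,0],"yaw":0},{"gripper":0,"dp":[1.2,3.53,0],"yaw":0}]'

```text
t: 7.03
ee_pos: [0.5748, -0.1181, 0.1865]
eef_rot: [-0.0, 0.99, -0.144, -0.001]
force: [0.4, 0.0, 0.2]
width: -0.0001
```

Request:
arm_command --rows '[{"gripper":0,"dp":[1.2,3.53,0],"yaw":0},{"gripper":0,"dp":[1.2,3.53,0],"yaw":0},{"gripper":0,"dp":[0,0,0],"yaw":0},{"gripper":0,"dp":[0,0,0],"yaw":0}]'

```text
t: 7.37
ee_pos: [0.5775, -0.1932, 0.1861]
eef_rot: [-0.0, 0.989, -0.146, -0.001]
force: [-0.0, 2.5, 0.2]
width: 0.0002
```

```bash
python3 - <<'E'
from h import *
for n in ['scene','side']:
    c=snap(n,n+'2.png'); np.savez('/tmp/'+n+'2.npz',**c)
c=snap('wrist','w4.png')
E
for n in scene side; do python3 fit.py /tmp/${n}2.npz:$n 2>&1| tail -14|grep -v stub; done;python3 tgt.py .580 -.1905 .103
```

```text
ant tip [0.53719317 0.26269113 0.12867939] 33
foot ((0.534715473651886, 0.2633141279220581), 0.039013929665088654)
-30 0 
-24 10 0.0932
-18 21 0.0909
-12 24 0.0885
-6 22 0.0861
0 21 0.0834
6 14 0.0836
12 17 0.0837
18 17 0.0839
24 23 0.083
30 9 0.0831
ant tip [0.53064921 0.26442658 0.12914554] 39
foot ((0.5653409361839294, 0.27222326397895813), 0.09566905349493027)
-30 10 0.0946
-24 12 0.0934
-18 9 0.0916
-12 11 0.0887
-6 13 0.0853
0 14 0.084
6 15 0.0839
12 17 0.0827
18 15 0.0834
24 16 0.0824
30 2 0.0774
7.5167 [ 0.57834852 -0.18961142  0.18683244] toolx ang -0.2876861143197095 z [-9.e-04  9.e-04 -1.e+00] F [ 0.11700306 -0.18711303 -0.283353  ]
dp cm [0.19 0.04 8.38]
```

View pics/w4.png

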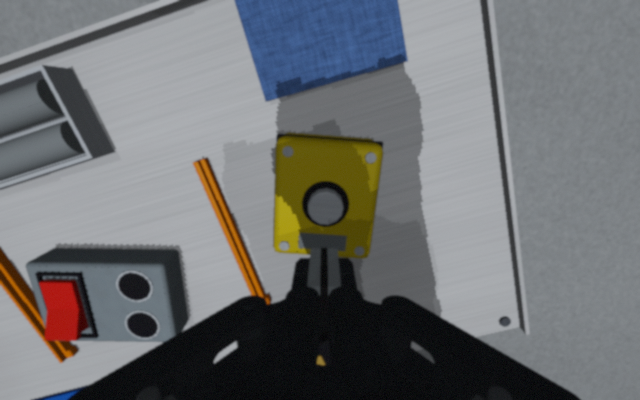

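The clouds show the rocker fully on: its -x half is raised and its +x half is level at 0.083. In the wrist picture the button is at (325,205), ahead of the fingertips. I'll go down over it.

Request:
arm_command --rows '[{"gripper":0,"dp":[0.2,0.05,3],"yaw":0},{"gripper":0,"dp":[0,0,2.5],"yaw":0},{"gripper":0,"dp":[0,0,1.4],"yaw":0},{"gripper":0,"dp":[0,0,0],"yaw":0},{"gripper":0,"dp":[0,0,0],"yaw":0}]'

```text
t: 7.93
ee_pos: [0.5803, -0.1908, 0.1182]
eef_rot: [-0.0, 0.99, -0.143, -0.001]
force: [0.6, 0.4, 0.5]
width: 0.0
```

```bash
python3 tgt.py .580 -.1905 .096; python3 -c "
from h import *
snap('wrist','w5.png')"
```

```text
7.9333 [ 0.58025832 -0.19076277  0.11820136] toolx ang -0.28760291817887124 z [-1.e-03  8.e-04 -1.e+00] F [0.62198756 0.38987641 0.48849887]
dp cm [-0.03 -0.02  2.22]
```

View pics/w5.png

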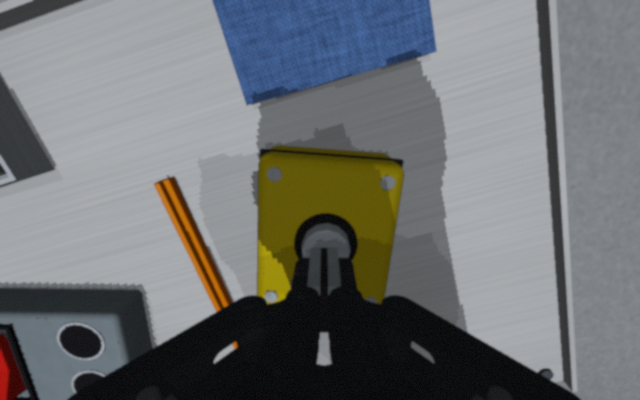

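The tips are over the button at (325,240). I'll press in small steps.

Request:
arm_command --rows '[{"gripper":0,"dp":[0,0,0.8],"yaw":0},{"gripper":0,"dp":[0,0,0.4],"yaw":0},{"gripper":0,"dp":[0,0,0.2],"yaw":0},{"gripper":0,"dp":[0,0,0.2],"yaw":0},{"gripper":0,"dp":[0,0,0.2],"yaw":0}]'

```text
t: 8.4
ee_pos: [0.5802, -0.192, 0.1003]
eef_rot: [0.0, 0.99, -0.144, -0.0]
force: [-2.2, 0.8, 2.3]
width: 0.0003
```

Request:
arm_command --rows '[{"gripper":0,"dp":[0,0,0.2],"yaw":0},{"gripper":0,"dp":[0,0,0.1],"yaw":0},{"gripper":0,"dp":[0,0,0.1],"yaw":0},{"gripper":0,"dp":[0,0,0],"yaw":0},{"gripper":0,"dp":[0,0,0],"yaw":0}]'

```text
t: 8.82
ee_pos: [0.5804, -0.192, 0.0962]
eef_rot: [-0.0, 0.99, -0.144, 0.0]
force: [0.2, 0.5, 1.0]
width: 0.0
```

Request:
arm_command --rows '[{"gripper":0,"dp":[0,0,0.05],"yaw":0},{"gripper":0,"dp":[0,0,0.05],"yaw":0},{"gripper":0,"dp":[0,0,0],"yaw":0},{"gripper":0,"dp":[0,0,0],"yaw":0}]'

```text
t: 9.15
ee_pos: [0.5805, -0.1921, 0.096]
eef_rot: [0.0, 0.99, -0.144, 0.0]
force: [-4.4, 0.4, 12.5]
width: -0.0001
```

The button is at its hard stop (12.5 N). Retreat straight up.

Request:
arm_command --rows '[{"gripper":0,"dp":[0,0,-0.5],"yaw":0},{"gripper":0,"dp":[0,0,-2],"yaw":0},{"gripper":0,"dp":[0,0,-4],"yaw":0},{"gripper":0,"dp":[0,0,-4],"yaw":0},{"gripper":0,"dp":[0,0,-4],"yaw":0}]'

```text
t: 9.57
ee_pos: [0.58, -0.1918, 0.2421]
eef_rot: [-0.0, 0.99, -0.144, -0.0]
force: [0.3, 0.2, -0.0]
width: -0.0001
```

Request:
arm_command --rows '[{"gripper":0,"dp":[0,0,0],"yaw":0},{"gripper":0,"dp":[0,0,0],"yaw":0}]'

```text
t: 9.73
ee_pos: [0.5813, -0.1923, 0.2428]
eef_rot: [0.001, 0.99, -0.144, 0.002]
force: [-0.4, -0.3, -0.4]
width: 0.0004
```

```bash
python3 - <<'E'
from h import *
c=snap('wrist','w6.png'); np.savez('/tmp/w6.npz',**c)
E
python3 fit.py /tmp/w6.npz:wrist 2>&1| grep -E "beacon|plun|shelf"; python3 tgt.py .5347 .2633 .2; python3 - <<'E'
from h import *
c=dict(np.load('/tmp/w6.npz'));P=cloud(c);d=np.hypot(P[...,0]-.580,P[...,1]+.1905)
print(np.percentile(P[d<.012][:,2],[5,25,50,75,95]))
E
```

```text
m=box(.45,.65,-.28,-.08,.099,.115); print('plunger',P[m].mean(0),(P[m].min(0)+P[m].max(0))/2,m.sum())
wrist shelf z 0.039563355733518386
beacon top ((0.5806747674942017, -0.19094330072402954), (0.0849359780550003, 0.09856782853603363), 69.20423889160156) 8063 0.08954812146308377
    m=box(.45,.65,-.28,-.08,.099,.115); print('plunger',P[m].mean(0),(P[m].min(0)+P[m].max(0))/2,m.sum())
9.7833 [ 0.58041075 -0.19215607  0.24091279] toolx ang -0.2893440582513903 z [ 1.1e-03 -6.0e-04 -1.0e+00] F [ 0.14790248  0.4808477  -0.82154998]
dp cm [-17.38 -42.35   4.06]
[0.0947884  0.09641488 0.28047609 0.29131819 0.31003024]
```

View pics/w6.png

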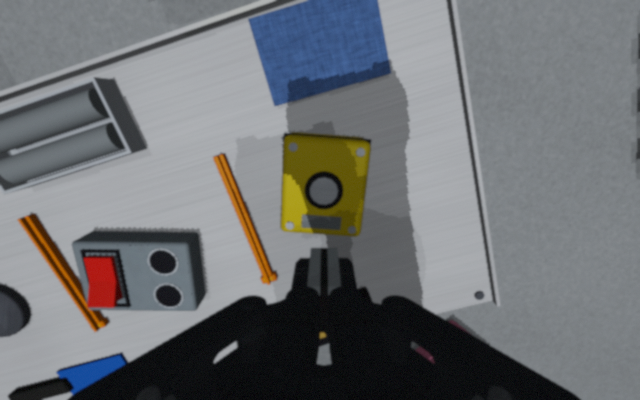

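The button now reads 0.096 m (in), and the beacon hasn't moved. On to the antenna at 0.24 m height.

Request:
arm_command --rows '[{"gripper":0,"dp":[-1.45,-3.53,0],"yaw":0},{"gripper":0,"dp":[-1.45,-3.53,0],"yaw":0},{"gripper":0,"dp":[-1.45,-3.53,0],"yaw":0},{"gripper":0,"dp":[-1.45,-3.53,0],"yaw":0},{"gripper":0,"dp":[-1.45,-3.53,0],"yaw":0}]'

```text
t: 10.2
ee_pos: [0.5601, -0.0006, 0.2391]
eef_rot: [0.0, 0.99, -0.144, -0.001]
force: [1.0, -0.2, -0.1]
width: 0.0003
```

Request:
arm_command --rows '[{"gripper":0,"dp":[-1.45,-3.53,0],"yaw":0},{"gripper":0,"dp":[-1.45,-3.53,0],"yaw":0},{"gripper":0,"dp":[-1.45,-3.53,0],"yaw":0},{"gripper":0,"dp":[-1.45,-3.53,0],"yaw":0},{"gripper":0,"dp":[-1.45,-3.53,0],"yaw":0}]'

```text
t: 10.62
ee_pos: [0.541, 0.1891, 0.2391]
eef_rot: [0.0, 0.99, -0.144, -0.001]
force: [0.5, 0.4, 0.2]
width: -0.0001
```

Request:
arm_command --rows '[{"gripper":0,"dp":[-1.45,-3.53,0],"yaw":0},{"gripper":0,"dp":[-1.45,-3.53,0],"yaw":0},{"gripper":0,"dp":[0,0,0],"yaw":0},{"gripper":0,"dp":[0,0,0],"yaw":0},{"gripper":0,"dp":[0,0,0],"yaw":0}]'

```text
t: 11.03
ee_pos: [0.534, 0.2632, 0.2391]
eef_rot: [0.001, 0.99, -0.144, -0.001]
force: [-0.2, -0.2, -0.2]
width: -0.0001
```

```bash
python3 - <<'E'
from h import *
c=snap('wrist','w7.png'); np.savez('/tmp/w7.npz',**c)
P=cloud(c);Z=P[...,2];m=(np.hypot(P[...,0]-.535,P[...,1]-.263)<.06)&(c['z_map']>0)
a=P[m&(Z>.122)&(Z<.135)]; print(len(a),a.mean(0),cv2.minEnclosingCircle(a[:,:2].astype(np.float32)) if len(a) else '')
a=P[m&(Z>.046)&(Z<.075)]; print(len(a),cv2.minEnclosingCircle(a[:,:2].astype(np.float32)))
print(ctrl.search_frame('wrist','antenna_tip')[:2], ctrl.state()['qpos'])
E
python3 tgt.py .5347 .2633 .13
```

```text
353 [0.53585871 0.26376784 0.12862589] ((0.5349524021148682, 0.2641022801399231), 0.00912246573716402)
2980 ((0.5348942875862122, 0.26408514380455017), 0.037863995879888535)
[{'location': [0.5376, 0.2611, 0.1276], 'confidence': 0.78}, {'location': [0.585, 0.4934, 0.0631], 'confidence': 0.66}] [-0.02812134  0.42351941 -0.62847491  1.66370385  0.26885236  1.14339015
 -2.58891762]
11.1333 [0.53457495 0.2622699  0.23962981] toolx ang -0.290831747181995 z [-9.e-04 -8.e-04 -1.e+00] F [ 0.57050539  0.27708779 -0.54255867]
dp cm [-1.000e-02 -1.100e-01  1.096e+01]
```

View pics/w7.png

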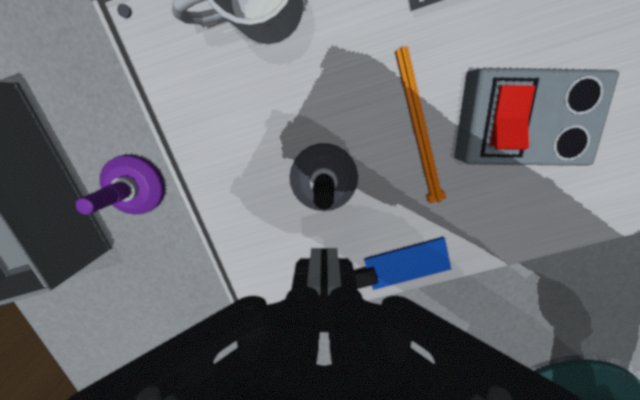

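The dark antenna's tip is at (323,190), in line with the fingertips, and both fits give (0.535, 0.264).

Request:
arm_command --rows '[{"gripper":0,"dp":[0.05,-0.1,3],"yaw":0},{"gripper":0,"dp":[0,0,3],"yaw":0},{"gripper":0,"dp":[0,0,2.5],"yaw":0},{"gripper":0,"dp":[0,0,1],"yaw":0},{"gripper":0,"dp":[0,0,0],"yaw":0}]'

```text
t: 11.55
ee_pos: [0.5344, 0.263, 0.1433]
eef_rot: [0.001, 0.989, -0.145, -0.002]
force: [-0.6, 1.0, -0.6]
width: -0.0003
```

Request:
arm_command --rows '[{"gripper":0,"dp":[0,0,0.2],"yaw":0},{"gripper":0,"dp":[0,0,0.2],"yaw":0},{"gripper":0,"dp":[0,0,0],"yaw":0}]'

```text
t: 11.8
ee_pos: [0.5357, 0.2645, 0.1424]
eef_rot: [-0.0, 0.99, -0.144, 0.001]
force: [-0.2, 0.4, 0.5]
width: -0.0003
```

```bash
python3 tgt.py .535 .264 .1275; python3 -c "
from h import *
snap('wrist','w8.png')"
```

```text
11.8 [0.53567873 0.26453747 0.14237885] toolx ang -0.2895826233629809 z [ 1.5e-03  6.0e-04 -1.0e+00] F [-0.19296459  0.4022935   0.51180467]
dp cm [-0.05  0.07  1.49]
```

View pics/w8.png

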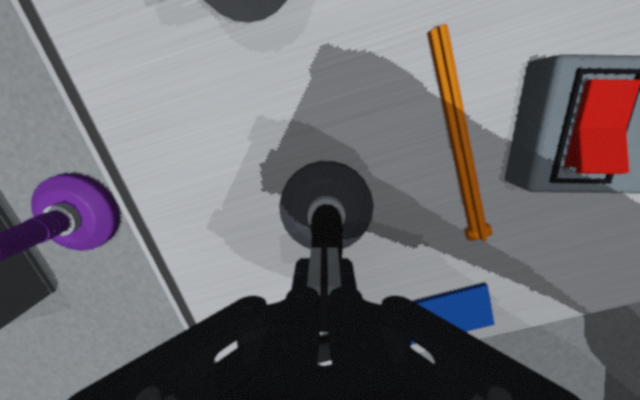

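Request:
arm_command --rows '[{"gripper":0,"dp":[0,0,0.4],"yaw":0},{"gripper":0,"dp":[0,0,0.3],"yaw":0},{"gripper":0,"dp":[0,0,0.2],"yaw":0},{"gripper":0,"dp":[0,0,0.2],"yaw":0},{"gripper":0,"dp":[0,0,0],"yaw":0}]'

```text
t: 12.27
ee_pos: [0.5349, 0.2644, 0.1299]
eef_rot: [0.0, 0.99, -0.144, -0.0]
force: [0.2, 0.5, 0.8]
width: 0.0003
```

Request:
arm_command --rows '[{"gripper":0,"dp":[0,0,0.1],"yaw":0},{"gripper":0,"dp":[0,0,0.1],"yaw":0},{"gripper":0,"dp":[0,0,0],"yaw":0},{"gripper":0,"dp":[0,0,0],"yaw":0}]'

```text
t: 12.6
ee_pos: [0.5351, 0.2645, 0.1283]
eef_rot: [-0.0, 0.99, -0.144, -0.0]
force: [0.5, 0.1, 0.2]
width: -0.0001
```

Request:
arm_command --rows '[{"gripper":0,"dp":[0,0,0.1],"yaw":0},{"gripper":0,"dp":[0,0,0.1],"yaw":0},{"gripper":0,"dp":[0,0,0.1],"yaw":0},{"gripper":0,"dp":[0,0,0],"yaw":0},{"gripper":0,"dp":[0,0,0],"yaw":0}]'

```text
t: 13.02
ee_pos: [0.5351, 0.2645, 0.1253]
eef_rot: [-0.0, 0.99, -0.144, -0.0]
force: [-0.7, 0.0, 1.7]
width: -0.0001
```

```bash
python3 - <<'E'
from h import *
for i in range(4):
    c=ctrl.read_camera('side'); s=ctrl.state(); print(s['ee_pos'],s['force'])
cv2.imwrite('pics/s3.png',cv2.resize(c['color'][200:260,250:340,::-1],(720,480)))
E
```

```text
[0.53510803 0.26449264 0.12534447] [-0.44501485 -0.04069062  1.8407161 ]
[0.53510186 0.26449269 0.12535264] [-0.23486746  0.19019284  2.4703016 ]
[0.53506659 0.26446621 0.12531527] [ 0.20719516 -0.38993533  1.4465013 ]
[0.53511657 0.26448931 0.12535102] [-0.02189508 -0.23259739  2.10426733]
```

View pics/s3.png

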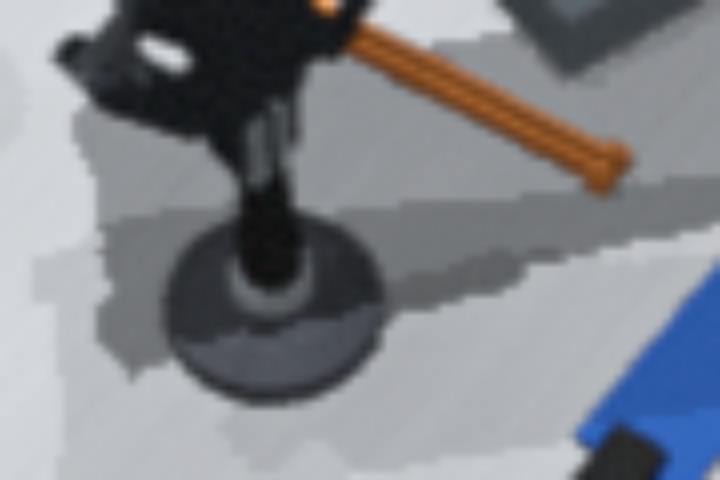

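The crop shows the fingers resting on the stub. A steady force of about 2 N means it's pressed in about 4.5 mm. I'll come clear now.

Request:
arm_command --rows '[{"gripper":0,"dp":[0,0,-0.3],"yaw":0},{"gripper":0,"dp":[0,0,-0.5],"yaw":0},{"gripper":0,"dp":[0,0,-2],"yaw":0},{"gripper":0,"dp":[0,0,-4],"yaw":0},{"gripper":0,"dp":[0,0,-4],"yaw":0}]'

```text
t: 13.63
ee_pos: [0.5342, 0.2641, 0.2341]
eef_rot: [0.0, 0.99, -0.144, -0.001]
force: [1.0, 0.6, 0.4]
width: 0.0002
```

Request:
arm_command --rows '[{"gripper":0,"dp":[0,0,0],"yaw":0},{"gripper":0,"dp":[0,0,0],"yaw":0},{"gripper":0,"dp":[0,0,0],"yaw":0}]'

```text
t: 13.88
ee_pos: [0.535, 0.2641, 0.2333]
eef_rot: [0.0, 0.99, -0.144, 0.0]
force: [0.4, 0.1, -0.3]
width: -0.0004
```

```bash
python3 - <<'E'
from h import *
for n in ['scene','side','wrist']:
    c=snap(n,n+'9.png'); np.savez('/tmp/'+n+'9.npz',**c)
    P=cloud(c);d=np.hypot(P[...,0]-.580,P[...,1]+.1905);print(n,'button z',np.median(P[(d<.01)&(P[...,2]<.13)][:,2]))
    m=(np.hypot(P[...,0]-.535,P[...,1]-.264)<.012)&(P[...,2]<.14);print('tip',P[m][:,2].max())
s=ctrl.state();print(s['ee_pos'],s['force'])
E
python3 fit.py /tmp/scene9.npz:scene 2>/dev/null | grep -vE "stub"; python3 fit.py /tmp/scene9.npz:scene 2>&1 |tail -1
```

```text
scene button z 0.09744459061379035
tip 0.1319380521057035
side button z 0.0966095908084518
tip 0.1361392219892223
wrist button z nan
tip 0.13115131144244388
[0.53468514 0.26413156 0.23229512] [-0.30670393 -0.29367939 -0.19433013]
scene shelf z 0.040919325255265857
beacon top ((0.579944908618927, -0.19196325540542603), (0.08769179880619049, 0.10055308789014816), 68.98606872558594) 768 0.09093886305445625
plunger [ 0.58181888 -0.19313593  0.09953988] [ 0.58010911 -0.19330838  0.09961882] 4
strip top ((0.5372710227966309, 0.04583423584699631), (0.13080212473869324, 0.09186404943466187), 72.06065368652344) 1068
rocker ((0.5286079049110413, 0.10212601721286774), (0.09555204212665558, 0.10455012321472168), 89.83882904052734) 210 [0.54552549 0.08493227 0.08202315]
ant tip [0.53710848 0.26225564 0.12821912] 35
foot ((0.5363578200340271, 0.263963907957077), 0.039658017456531525)
-30 1 0.0517
-24 20 0.0923
-18 17 0.0916
-12 27 0.0884
-6 22 0.0858
0 25 0.0838
6 17 0.0839
12 18 0.0835
18 13 0.083
24 22 0.0835
30 12 0.0819
30 12 0.0819
  return _methods._mean(a, axis=axis, dtype=dtype,
  ret = ret.dtype.type(ret / rcount)
```

View pics/scene9.png

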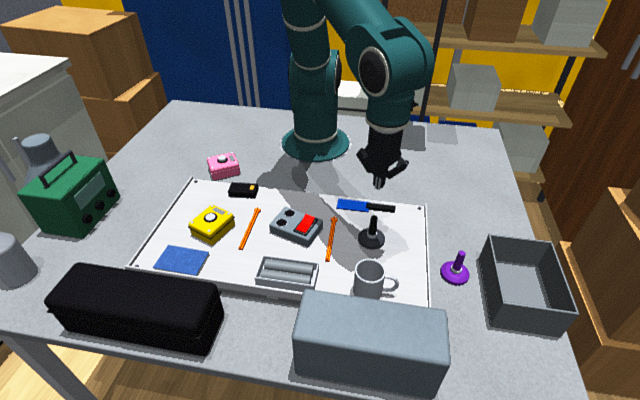

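The scene picture shows the gripper clear at (380,170), and everything stands where it was. Rocker on, button in, antenna sprung back, so I'm handing in.

```bash
python3 -c "
from cell import ctrl
print(ctrl.sign_off())"
```

```text
the job is handed in; nothing more can be done
None
```

The touch check is done and handed in at about 14 s on the robot's clock. With closed fingertips, in order:
- **Rocker:** I pressed its raised end down to the stop, at about 14 N.
- **Button:** I pushed the yellow beacon's button in to its stop, at about 12.5 N.
- **Antenna:** I pressed the dark antenna's tip down about 4.5 mm, at about 2 N. That is a little deeper than "just gives", because the force reading was too noisy to confirm contact earlier.

**Last checks:**
- **Rocker:** the point clouds show it fully on, with the +x half level at 0.083 m and the -x half raised.
- **Button:** its top reads about 0.097 m, and fully in is 0.096 m.
- **Antenna:** the tip is back at about 0.13 m. The side camera's highest point there was 0.136 m, which I took as an edge artefact.
- **Housing and mount:** they are within about 2 mm of where they started.
- **Other items on the shelf:** nothing looked moved in the final scene picture; I didn't measure these individually.
- **Gripper:** it is clear, about 10 cm above the antenna.

One extra check failed: the wrist camera could not see the button from its final position, so the button reading comes from the other two cameras. The final red-colour outline of the rocker also picked up stray pixels, so I relied on its slope instead.

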